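# Find the stamped kit crate and send it to the dispatch line

## Robot

A 6-joint arm with a two-finger parallel gripper is mounted at the origin on the work surface. World frame = base frame: x ahead of the robot, y to its left, z up, the work surface at z = 0. Lengths are in mm, angles in rad, forces in N, time in s.
With the tool pointing down it reaches from about 300 to 775 mm from the base axis. Payload 14.6 kg.
Tool frame: the origin (TCP) lies on the centre line of the jaws, within the pads' length; the fingertips stand 14 mm ahead of it and the grasp point (between the pads) lies 5 mm behind it; z points along the fingers, y is the line along which they close (so a half turn about z gives the same grasp; the last joint's range is limited). The gripper opens to 85 mm and grips with 20 to 120 N. Pads are 22 mm wide; open, the fingers measure 114 mm over their backs; the gripper's body (76 mm by 85 mm) begins 54 mm behind the grasp point. The pads swing forward as they close: fully open they stand 13 mm farther back than shut.
Start: joints at [1.191, 0.3, 1.521, -0, 1.321, -0.067], TCP at [169.246, 523.302, 245.281] pointing down, gripper open.
Joint ranges: [-3.03, 3.03], [-0.79, 2.21], [0.23, 2.52], [-1.04, 4.18], [0, 3.07], [-2.55, 2.55]. Speed limits (rad/s): [2.22, 2.22, 2.57, 3.14, 3.14, 3.14].

## Interface

Orientations are given as a unit quaternion [x, y, z, w].
In Python, from rig import monitor, vision, ticket, spotter gives the robot as it stands.
- The arm moves only by the tool send_rows, never from a script. Its arguments are lists of equal length, an entry for each row: "linear": the shift along the tool's x, y, z in m, a list of three; "turn": the turn, a rotation vector about the tool's x, y, z in degrees, a list of three. A call has 1 to 5 rows; each row is the pose to reach, as a shift and turn from the pose commanded when the call began, along the tool's axes at that moment; what a row does not reach only later rows make up. A row lasts 1/8 s, in which the tool goes at most 62.5 mm and 10.7 degrees, less where a joint would pass 70% of its speed; a pose out of reach is approached as far as the arm can. A call with a gripper value outside its range is refused whole. "grip" is the finger opening in m, from 0 to 0.0854, set as the call begins (left out, the last holds). The fingers move at their own pace and stop on an object; "newtons" is the grip in N (left out, the last holds). Time passes only in rows, so rows that repeat a pose let the fingers close. It gives the time, the measured TCP pose, the force, the opening and the grip force at its end, in the units of the state.
- monitor.sense(): the state, without advancing time (a new reading comes with each control period).
- vision.grab_frame(name): name is "scene" or "top"; returns (picture, depth): 384x512x3 uint8, blue, green, red; 384x512 float32, mm along the optical axis (not along the pixel's ray), 0 where there is no reading.
- vision.camera_model(name): a dict with "fovy" (degrees; the focal length in pixels is half the picture's height over the tangent of half this angle, whatever the lens; pixels are square), "cx", "cy" (the principal point, pixels), "rvec" (rotation vector, rad) and "tvec" (3), from world to camera coordinates, as OpenCV has them. Camera axes: x right, y down, z forward; pixel columns grow to the right and rows downward; lengths in mm; the calibration is good to about 2 mm. A picture is of the moment at which its call begins. camera_model takes no time and is no camera call.
- ticket.hand_in(): hands the job in; it is judged then, once.
Trained networks look in the newest picture that a camera, given by its name, has taken for a name from the list of things; names that differ only in an ending like _2 or _b are one class to them, and where a whole thing is asked for, a point or a joint stands for the part that bears it (a point fixed in the world has none). Each returns a list of dicts, best first, with "confidence" (0 to 1); they miss things now and then, are a little off and sometimes report something else, mostly with a low value. They report only what shows in the picture. A call takes as long as a camera call. They do not tell look-alikes from the thing itself.
- spotter.outline_of(camera, name): "pixels" (384x512 bool, what is visible of it) and "extent" ([left, top, width, height] in pixels, round what is visible of it).
- spotter.landmark_of(camera, name): "xy" ([column, row] in pixels: a listed point, or the origin of a listed thing).
The state is a dict: "time_s": time; "q": joint angles; "joint_vel": joint speeds; "joint_efforts": joint torques, N m; "ee_pos": TCP position; "orientation": TCP orientation; "ft_force": force on the tool from outside, world axes, zero at the start; "wrist_torque": the same for the moment, N m; "gripper_width": finger opening in mm; "grip_force": force on a finger pad.
Only numpy, scipy, OpenCV 4.12 (cv2) and the standard library are available. Lean on these libraries where they do the work, as an engineer would, in place of code of your own. Each camera call takes 0.05 s, during which the arm holds its last target. There are 200 camera calls.

## Task

One of the two white kit crates has a stamp on its underside. Using only the fingertips or the outside of the fingers, first tip both crates over towards the robot, so that each lies on its front face and shows its underside; then push the stamped one, still lying, away from the robot until it straddles the beige tape line, with the tape under its middle. Pick nothing up, leave the other crate lying well short of the line, and do not disturb the bottle, the soap or the jar.

Things in the scene. Friction and masses are not known exactly. Their poses are not given: they have to be found in the camera images.
- stamped_crate_center (a point): White plastic kit crate with a closed fixed lid, 70 mm deep (its x) x 120 mm wide (its y) x 110 mm high (its z), about 0.3 kg (0.2 to 0.4), standing upright at the start; its front face looks to the robot, give or take 15 degrees. This one has the stamp underneath. The point is its middle; axes: x from front face to back face, z from underside to lid.
- stamp (a point): Middle of the underside of the stamped crate, where a dark printed stamp is: a rectangular frame 54 x 96 mm with one bar slantwise across it. Hidden while the crate stands upright; the other crate is blank there.
- stamped_crate_front (a point): Middle of the front face of the stamped crate, 35 mm before its centre along -x of the crate. Its height is 55 mm with the crate upright and about 0 when the crate lies on its front face.
- plain_crate_center (a point): A second crate, alike in size, look and mass, but blank underneath. The point is its middle; axes as for the other crate. Friction on the cloth is enough that a level pull near the top of the back face tips either crate over its front lower edge instead of sliding it; past about 35 degrees it falls onto its front by itself and stays there.
- plain_crate_front (a point): Middle of the front face of the plain crate, 35 mm before its centre along -x of the crate; height about 0 when the crate lies on its front face.
- tape: The dispatch line: a straight strip of beige tape flat on the table, 20 mm wide, 620 mm long, no thickness to speak of, running from left to right beyond the two crates. Origin in the middle of the strip, on the table; its y runs along the strip, its x across it, away from the robot.
- dropper_bottle: Bystander: amber bottle, 32 mm across, 85 mm high, standing between the two crates. Origin under its base.
- soap_block: Bystander: white soap block 80 x 55 x 40 mm high, left of the crates. Origin under its middle.
- jar: Bystander: clear jar with white lid, 60 mm across, 70 mm high, right of the crates. Origin under its base.
- stamped_crate: The stamped crate again, with its origin in the middle of its underside.
- plain_crate: The plain crate again, with its origin in the middle of its underside.
Things that resemble listed ones, but are neither listed nor needed, are in the scene too. Leave any purple or turquoise look-alike of the plain_crate alone.

How it is judged:
By the outcome, as a careful person would: the job done as asked, in the order asked, and still so for the second after the job is handed in, with the robot touching nothing.
It also fails if it takes over 58 s, if anything falls off the work surface, if the arm or the gripper's body presses on something with over 40 N, if the wrist force passes 120 N, or if a joint passes its speed limit or range.

## Working session

There is one attempt and no reset: what is moved stays moved. The work goes in short steps, Python scripts to look and compute and a tool call to move; the robot and the scene stay as the last step left them, time stands still between calls to the robot, and variables do not carry over. Pictures are saved under pics/ and viewed, at most 10 in all, crops included, and the job is handed in when it is done.

Besides the shell and the picture viewer there is one more tool, called by a JSON object that holds its "fn" and its "kwargs". send_rows: Moves the arm, as the interface text tells. Its arguments: {"type":"object","properties":{"linear":{"type":"array"},"turn":{"type":"array"},"grip":{"type":"number"},"newtons":{"type":"number"}},"required":["linear","turn"]}

```bash
ls; mkdir -p pics
cat > h.py <<'E'
import numpy as np, cv2
from rig import monitor, vision, ticket, spotter
from scipy.spatial.transform import Rotation as R
def cam(n):
    m=vision.camera_model(n); f=192/np.tan(np.radians(m["fovy"])/2)
    return f,m["cx"],m["cy"],R.from_rotvec(np.ravel(m["rvec"])).as_matrix(),np.ravel(m["tvec"])
def cloud(n,d):
    f,cx,cy,Rm,t=cam(n); v,u=np.mgrid[:384,:512]
    p=np.stack([(u-cx)*d/f,(v-cy)*d/f,d],-1)
    return (p-t)@Rm
def proj(n,P):
    f,cx,cy,Rm,t=cam(n); c=Rm@np.array(P,float)+t
    return c[0]/c[2]*f+cx,c[1]/c[2]*f+cy
E
python3 - <<'E'
from h import *
for n in("scene","top"):
    im,d=vision.grab_frame(n); cv2.imwrite(f"pics/{n}0.png",im); np.save(n+"0",d); print(n,vision.camera_model(n))
    P=cloud(n,d)
    for k in("plain_crate","tape","dropper_bottle","soap_block","jar"):
        for o in spotter.outline_of(n,k):
            m=o["pixels"]&(d>0); q=P[m]
            if len(q): print(n,k,round(o["confidence"],2),o["extent"],np.percentile(q,[3,50,97],axis=0).round().tolist())
print(monitor.sense())
E
```

```text
pics
scene {'fovy': 44.13649593723371, 'cx': 253.58204999012406, 'cy': 190.16072644724832, 'rvec': array([ 1.40148061,  1.96776638, -1.00460888]), 'tvec': array([ 138.77388892, -207.80500192, 1745.44603277])}
scene plain_crate 0.7 [148.9, 167.2, 51.0, 48.1] [[490.0, -265.0, 3.0], [551.0, -197.0, 76.0], [556.0, -150.0, 110.0]]
scene plain_crate 0.67 [182.7, 120.0, 32.8, 53.9] [[216.0, -275.0, 5.0], [317.0, -233.0, 78.0], [332.0, -206.0, 110.0]]
scene plain_crate 0.62 [69.3, 163.2, 51.2, 50.5] [[553.0, -468.0, 6.0], [606.0, -414.0, 78.0], [644.0, -364.0, 110.0]]
scene plain_crate 0.43 [272.4, 197.1, 52.2, 52.1] [[533.0, 124.0, 7.0], [591.0, 181.0, 82.0], [596.0, 237.0, 111.0]]
scene tape 0.93 [116.1, 224.7, 228.3, 52.6] [[628.0, -290.0, -4.0], [647.0, 23.0, -1.0], [669.0, 287.0, 3.0]]
scene tape 0.56 [148.7, 164.1, 50.3, 51.0] [[493.0, -264.0, 7.0], [551.0, -198.0, 78.0], [556.0, -150.0, 110.0]]
scene dropper_bottle 0.57 [236.3, 187.3, 15.7, 26.1] [[471.0, -19.0, 4.0], [483.0, -4.0, 44.0], [491.0, 8.0, 83.0]]
scene soap_block 0.7 [381.4, 217.9, 32.6, 31.0] [[430.0, 387.0, 6.0], [479.0,
[... 1395 characters left out ...]
: 0.6, 'q': array([ 1.19140203e+00,  2.99911149e-01,  1.52101701e+00, -7.71825224e-06,
        1.32068503e+00, -6.66243191e-02]), 'joint_vel': array([-0.00100097,  0.00057057,  0.00084722,  0.00049927, -0.00031035,
        0.00119238]), 'joint_efforts': array([ 1.53314504e-03, -5.43164957e+01, -3.61895978e+01,  2.18706708e-05,
        6.00586500e-04,  2.26128151e-05]), 'ee_pos': array([169.24504575, 523.29963662, 245.26725812]), 'orientation': array([ 1.55747392e-01,  9.87796917e-01, -1.08411161e-05,  1.37541976e-06]), 'ft_force': array([0.31595114, 0.17128438, 0.21329413]), 'wrist_torque': array([ 0.06011304,  0.0005721 , -0.03408227]), 'grip_force': 0.0, 'gripper_width': 84.87881470291754}
```

Run:
```python
from h import *
s=cv2.imread("pics/scene0.png");t=cv2.imread("pics/top0.png")
cv2.imwrite("pics/both.png",np.vstack([cv2.resize(s[100:290,60:460],(600,285)),cv2.resize(t[110:310,80:480],(600,300))]))
d=np.load("top0.npy");P=cloud("top",d)
m=((P[...,2]>100)&(P[...,2]<122)&(d>0)).astype(np.uint8)
n,l,st,_=cv2.connectedComponentsWithStats(m)
for i in range(1,n):
    if st[i,4]<150: continue
    q=P[l==i]; r=cv2.minAreaRect(q[:,:2].astype(np.float32)); print(st[i],r,q[:,2].mean(),t[l==i].mean(0))
# tape line
o=spotter.outline_of("top","tape")
for x in o[:1]:
    mm=x["pixels"]&(d>0); print(cv2.minAreaRect(P[mm][:,:2].astype(np.float32)))
```

```text
[ 386  129   49   44 1063] ((582.6442260742188, -429.4437255859375), (70.00651550292969, 121.07655334472656), 36.20517349243164) 110.90286147447566 [204.565381   156.50893697 192.64252117]
[ 172  153   44   28 1073] ((556.200439453125, 175.884521484375), (71.39742279052734, 119.65375518798828), 1.6905425786972046) 110.93378961786463 [229.08946878 233.48835042 230.9972041 ]
[ 312  163   45   27 1096] ((516.229248046875, -212.42453002929688), (71.71824645996094, 120.53799438476562), 0.4596603214740753) 110.85913954652257 [234.62408759 235.96989051 232.94069343]
[ 59 189  13 130 533] ((330.41546630859375, 519.152099609375), (6.178393840789795, 339.0008239746094), 89.98037719726562) 111.27929675921305 [79.46716698 88.37711069 91.36022514]
[ 336  243   38   51 1242] ((265.0260009765625, -250.80479431152344), (119.92870330810547, 71.6442642211914), 10.609304428100586) 110.82458578107871 [223.65861514 227.11755233 136.25362319]
((647.170166015625, -7.549957275390625), (29.661046981811523, 618.2281494140625), 3.002195358276367)
```

View pics/both.png

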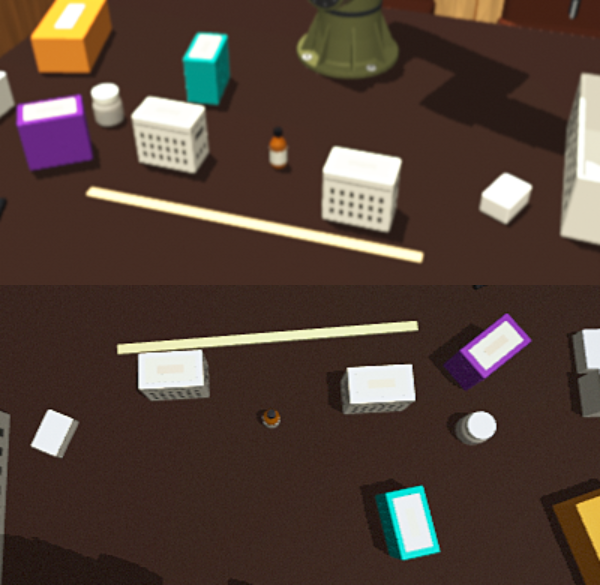

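Candidates in the top picture: left white crate (194,167), right white crate (334,177), purple (410,151), turquoise (355,268). The tape is at (258,145). The two white crates match the description, so I'm leaving the purple and turquoise ones alone. A crop will check this.

```bash
cat >> h.py <<'E'
def plan(x,y,z,yaw=0,n=0):
    """yaw deg: crate x-axis direction; tool x = -crate x, pointing down"""
    s=monitor.sense(); Rc=R.from_quat(s["orientation"]); c,k=np.cos(np.radians(yaw)),np.sin(np.radians(yaw))
    Rt=R.from_matrix(np.array([[-c,-k,0],[-k,c,0],[0,0,-1]]))
    l=Rc.inv().apply(np.array([x,y,z])-s["ee_pos"])/1000; r=(Rc.inv()*Rt).as_rotvec(degrees=True)
    print("t",s["time_s"],"pos",s["ee_pos"].round(1),"F",s["ft_force"].round(1),"lin",l.round(4),"turn",r.round(2),"dist",np.linalg.norm(l).round(3))
E
python3 - <<'E'
from h import *
t=cv2.imread("pics/top0.png")
cv2.imwrite("pics/crop.png",cv2.resize(t[125:210,160:445],(798,238),interpolation=cv2.INTER_CUBIC))
plan(640,177,200,1.7)
E
```

```text
t 0.65 pos [169.3 523.3 245.3] F [-0.7  0.5  0.2] lin [-0.5545 -0.1846  0.0453] turn [ -0.     0.   -19.62] dist 0.586
```

View pics/crop.png

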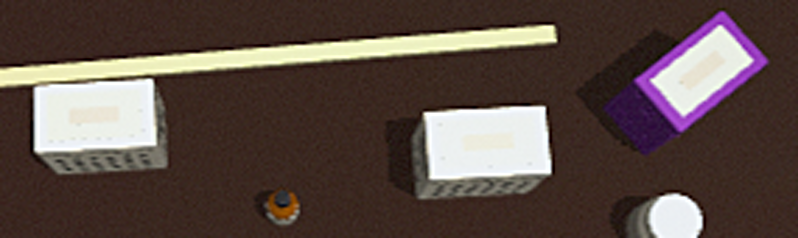

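The crop shows two white crates, left at (95,115) and right at (485,140), with the bottle between them. The purple crate and jar are on the right. The choice holds, so I'll start moving.

{"fn": "send_rows", "kwargs": {"linear": [[-0.055,-0.018,0.004],[-0.11,-0.037,0.009],[-0.165,-0.055,0.013],[-0.22,-0.073,0.018],[-0.275,-0.092,0.022]], "turn": [[0,0,-4],[0,0,-8],[0,0,-12],[0,0,-16],[0,0,-19.6]], "grip": 0.085}}

```text
time_s: 1.27
ee_pos: [404.0, 349.8, 223.3]
orientation: [-0.016, 1.0, 0.0, 0.0]
ft_force: [0.2, 0.5, -0.6]
gripper_width: 85.0
grip_force: 0.0
```

```bash
python3 -c "
from h import *
plan(640,177,200,1.7)"
```

```text
t 1.275 pos [404.  349.8 223.3] F [ 0.2  0.5 -0.6] lin [-0.2305 -0.1802  0.0233] turn [0.01 0.01 0.11] dist 0.293
```

{"fn": "send_rows", "kwargs": {"linear": [[-0.046,-0.036,0.004],[-0.092,-0.072,0.008],[-0.138,-0.108,0.014],[-0.184,-0.144,0.018],[-0.23,-0.18,0.023]], "turn": [[0,0,0],[0,0,0],[0,0,0],[0,0,0],[0,0,0]]}}

```text
time_s: 1.9
ee_pos: [639.2, 176.6, 200.2]
orientation: [-0.015, 1.0, 0.0, 0.0]
ft_force: [-0.4, 0.8, 0.3]
gripper_width: 85.2
grip_force: 0.0
```

{"fn": "send_rows", "kwargs": {"linear": [[0,0,0.03],[0,0,0.06],[0,0,0.085],[0,0,0.1],[0,0,0.1]], "turn": [[0,0,0],[0,0,0],[0,0,0],[0,0,0],[0,0,0]]}}

```text
time_s: 2.52
ee_pos: [637.5, 177.9, 99.5]
orientation: [-0.015, 1.0, -0.0, -0.001]
ft_force: [0.3, -0.5, 0.6]
gripper_width: 85.0
grip_force: 0.0
```

```bash
python3 -c "
from h import *
plan(602,177,100,1.7)"
```

```text
t 2.525 pos [637.5 177.9  99.5] F [ 0.3 -0.5  0.6] lin [ 0.0355  0.0001 -0.0004] turn [-0.02 -0.08 -0.02] dist 0.035
```

{"fn": "send_rows", "kwargs": {"linear": [[0.02,0,0],[0.03,0,0],[0.037,0,0],[0.044,0,0],[0.051,0,0]], "turn": [[0,0,0],[0,0,0],[0,0,0],[0,0,0],[0,0,0]]}}

```text
time_s: 3.15
ee_pos: [586.8, 176.5, 100.6]
orientation: [-0.015, 1.0, 0.0, 0.0]
ft_force: [2.0, 1.4, 1.4]
gripper_width: 84.8
grip_force: 0.8
```

{"fn": "send_rows", "kwargs": {"linear": [[0.008,0,0],[0.016,0,0],[0.024,0,0],[0.032,0,0],[0.04,0,0]], "turn": [[0,0,0],[0,0,0],[0,0,0],[0,0,0],[0,0,0]]}}

```text
time_s: 3.78
ee_pos: [546.1, 175.3, 100.1]
orientation: [-0.015, 1.0, -0.0, -0.0]
ft_force: [0.1, -0.2, -0.4]
gripper_width: 84.8
grip_force: 0.0
```

Run:
```python
from h import *
plan(540,177,100,1.7)
s,d=vision.grab_frame("scene"); cv2.imwrite("pics/s1.png",cv2.resize(s[120:260,180:400],(660,420)))
```

```text
t 3.775 pos [546.1 175.3 100.1] F [ 0.1 -0.2 -0.4] lin [0.0061 0.0019 0.0001] turn [-0.   -0.03 -0.02] dist 0.006
```

View pics/s1.png

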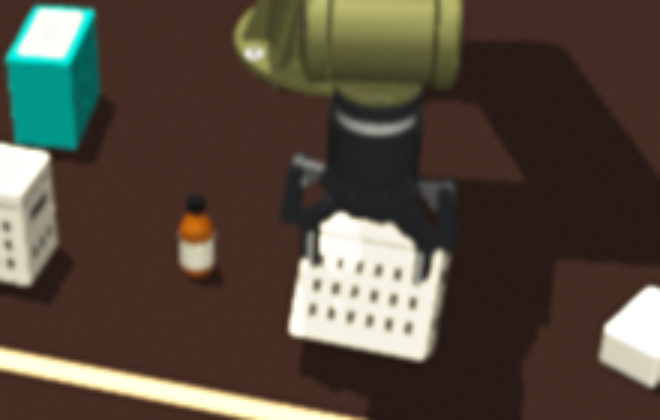

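The left crate (370,290 in the crop) is tipping, with the fingers on its back face. I'll keep pulling.

{"fn": "send_rows", "kwargs": {"linear": [[0.008,0,0],[0.016,0,0],[0.022,0,0],[0.022,0,0],[0.022,0,0]], "turn": [[0,0,0],[0,0,0],[0,0,0],[0,0,0],[0,0,0]]}}

```text
time_s: 4.45
ee_pos: [525.0, 174.7, 100.3]
orientation: [-0.015, 1.0, 0.0, 0.0]
ft_force: [-0.7, -0.3, 0.2]
gripper_width: 84.6
grip_force: 0.0
```

```bash
cat >> h.py <<'E'
def blobs(lo,hi,n="top"):
    im,d=vision.grab_frame(n); P=cloud(n,d); m=((P[...,2]>lo)&(P[...,2]<hi)&(d>0)).astype(np.uint8)
    k,l,st,_=cv2.connectedComponentsWithStats(m)
    for i in range(1,k):
        if st[i,4]>150:
            q=P[l==i]; r=cv2.minAreaRect(q[:,:2].astype(np.float32)); print(st[i].tolist(),np.round(r[0]),np.round(r[1]),round(r[2],1),q[:,2].mean().round(1))
    return im
E
python3 - <<'E'
from h import *
plan(530,177,100,1.7)
s,d=vision.grab_frame("scene"); cv2.imwrite("pics/s2.png",cv2.resize(s[120:260,180:400],(660,420)))
blobs(60,80)
E
```

```text
t 4.45 pos [525.  174.7 100.3] F [-0.7 -0.3  0.2] lin [-0.0051  0.0022  0.0003] turn [ 0.    0.01 -0.02] dist 0.006
[476, 165, 28, 30, 198] [ 500. -660.] [81. 58.] 0.9 72.6
[67, 192, 11, 124, 427] [331. 519.] [  6. 340.] 90.0 70.3
[391, 194, 20, 19, 290] [ 439. -403.] [51. 52.] 40.8 70.6
[459, 242, 42, 94, 353] [ 210. -589.] [107. 250.] 78.9 69.9
```

View pics/s2.png

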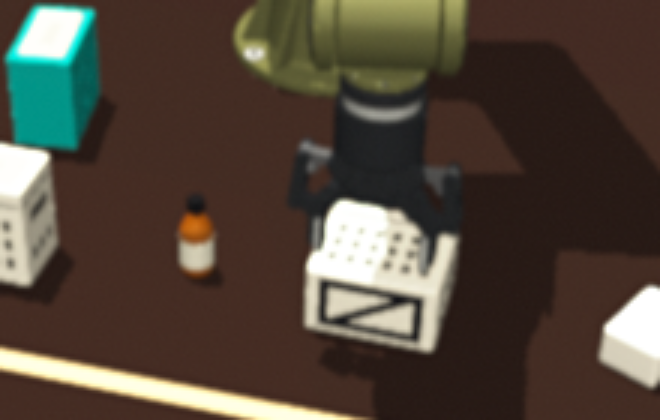

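The left crate is now lying on its front, and the stamp (a frame with a slanting bar at about (370,310)) shows on its underside. Next is the right crate.

{"fn": "send_rows", "kwargs": {"linear": [[0,0,-0.04],[0,0,-0.08],[0,0,-0.1],[0,0,-0.1]], "turn": [[0,0,0],[0,0,0],[0,0,0],[0,0,0]]}}

```text
time_s: 5.05
ee_pos: [525.4, 174.8, 201.4]
orientation: [-0.015, 1.0, 0.0, 0.001]
ft_force: [-0.2, -0.0, -0.7]
gripper_width: 85.2
grip_force: 0.0
```

```bash
python3 -c "
from h import *
plan(595,-212,200,0.5)"
```

```text
t 5.05 pos [525.4 174.8 201.4] F [-0.2 -0.  -0.7] lin [-0.0583 -0.3886  0.0014] turn [0.04 0.15 1.17] dist 0.393
```

{"fn": "send_rows", "kwargs": {"linear": [[-0.01,-0.05,0],[-0.02,-0.1,0],[-0.03,-0.15,0],[-0.04,-0.2,0],[-0.05,-0.25,0]], "turn": [[0,0,0],[0,0,0],[0,0,0],[0,0,0],[0,0,1.2]]}}

```text
time_s: 5.68
ee_pos: [582.0, -75.4, 198.7]
orientation: [-0.004, 1.0, 0.0, -0.001]
ft_force: [0.7, -0.8, -0.1]
gripper_width: 85.0
grip_force: 0.0
```

```bash
python3 -c "
from h import *
plan(595,-212,200,0.5)"
```

```text
t 5.675 pos [582.  -75.4 198.7] F [ 0.7 -0.8 -0.1] lin [-0.012  -0.1367 -0.0014] turn [ 0.02 -0.11 -0.05] dist 0.137
```

{"fn": "send_rows", "kwargs": {"linear": [[-0.004,-0.045,0],[-0.008,-0.09,0],[-0.012,-0.137,0],[-0.012,-0.137,0]], "turn": [[0,0,0],[0,0,0],[0,0,0],[0,0,0]]}}

```text
time_s: 6.18
ee_pos: [594.6, -213.5, 198.0]
orientation: [-0.002, 1.0, 0.0, -0.001]
ft_force: [-0.2, 1.2, -0.4]
gripper_width: 85.0
grip_force: 0.0
```

{"fn": "send_rows", "kwargs": {"linear": [[0,0,0.03],[0,0,0.06],[0,0,0.085],[0,0,0.098],[0,0,0.098]], "turn": [[0,0,0],[0,0,0],[0,0,0],[0,0,0],[0,0,0]]}}

```text
time_s: 6.8
ee_pos: [594.9, -210.2, 101.3]
orientation: [-0.004, 1.0, 0.0, -0.001]
ft_force: [-0.1, -0.7, 0.4]
gripper_width: 84.7
grip_force: 0.0
```

```bash
python3 -c "
from h import *
plan(562,-212,100,0.5)"
```

```text
t 6.8 pos [ 594.9 -210.2  101.3] F [-0.1 -0.7  0.4] lin [ 0.033  -0.0016  0.0013] turn [ 0.04 -0.1  -0.  ] dist 0.033
```

{"fn": "send_rows", "kwargs": {"linear": [[0.015,0,0],[0.027,0,0],[0.034,0,0],[0.041,0,0],[0.048,0,0]], "turn": [[0,0,0],[0,0,0],[0,0,0],[0,0,0],[0,0,0]]}}

```text
time_s: 7.42
ee_pos: [547.1, -211.1, 102.6]
orientation: [-0.004, 1.0, -0.0, 0.0]
ft_force: [0.9, 0.8, 0.8]
gripper_width: 84.9
grip_force: 0.7
```

{"fn": "send_rows", "kwargs": {"linear": [[0.008,0,0],[0.016,0,0],[0.024,0,0],[0.032,0,0],[0.04,0,0]], "turn": [[0,0,0],[0,0,0],[0,0,0],[0,0,0],[0,0,0]]}}

```text
time_s: 8.05
ee_pos: [506.6, -211.4, 102.2]
orientation: [-0.004, 1.0, 0.0, -0.0]
ft_force: [-0.2, 0.0, -0.6]
gripper_width: 84.8
grip_force: 0.0
```

{"fn": "send_rows", "kwargs": {"linear": [[0.008,0,0],[0.016,0,0],[0.02,0,0],[0.02,0,0],[0.02,0,0]], "turn": [[0,0,0],[0,0,0],[0,0,0],[0,0,0],[0,0,0]]}}

```text
time_s: 8.68
ee_pos: [487.4, -211.6, 102.3]
orientation: [-0.004, 1.0, -0.0, 0.0]
ft_force: [-0.7, 0.3, 0.2]
gripper_width: 85.5
grip_force: 0.0
```

{"fn": "send_rows", "kwargs": {"linear": [[0,0,-0.04],[0,0,-0.08],[0,0,-0.1],[0,0,-0.1]], "turn": [[0,0,0],[0,0,0],[0,0,0],[0,0,0]]}}

```text
time_s: 9.18
ee_pos: [487.8, -211.8, 203.4]
orientation: [-0.004, 1.0, -0.001, 0.001]
ft_force: [-0.3, 0.8, -0.3]
gripper_width: 84.8
grip_force: 0.0
```

Run:
```python
from h import *
s,d=vision.grab_frame("scene"); cv2.imwrite("pics/s3.png",cv2.resize(s[110:270,110:410],(798,426)))
P=cloud("scene",d)
im=blobs(60,80); d=vision.grab_frame("top")[1]
cv2.imwrite("pics/t3.png",im)
plan(375,175,200,0)
```

```text
[476, 165, 25, 30, 176] [ 499. -658.] [81. 56.] 1.1 72.6
[176, 181, 43, 40, 1623] [466. 174.] [111. 120.] 1.4 70.9
[67, 192, 12, 125, 426] [331. 519.] [  6. 340.] 90.0 70.0
[391, 194, 20, 19, 292] [ 440. -403.] [51. 52.] 79.2 70.6
[459, 255, 38, 81, 295] [ 183. -584.] [221.  12.] 15.2 70.1
t 9.325 pos [ 486.9 -211.4  201. ] F [ 0.5 -0.3 -0.7] lin [0.1087 0.3873 0.0015] turn [ 0.05 -0.09  0.48] dist 0.402
```

View pics/s3.png

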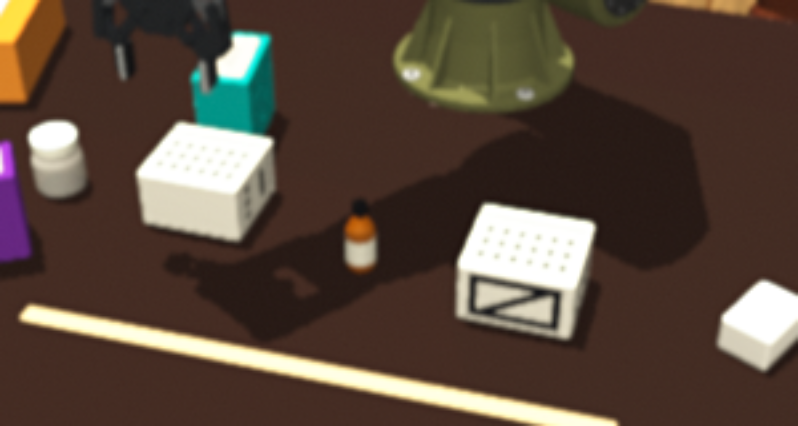

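Both crates are lying: blank underside on the right (205,200), stamp on the left (515,300). The bystanders are undisturbed. Now I'll fit the tape line and move in front of the stamped crate.

Run:
```python
from h import *
im=cv2.imread("pics/t3.png"); f,cx,cy,Rm,t=cam("top")
b=im.astype(int); m=(b[...,2]>150)&(b[...,2]-b[...,0]>25)
m[:120]=0;m[175:]=0;m[:,:140]=0;m[:,370:]=0
v,u=np.nonzero(m); ray=np.stack([(u-cx)/f,(v-cy)/f,np.ones(len(u))],-1)@Rm; o=-Rm.T@t
p=(o-ray*(o[2]/ray[:,2:]))[:,:2]; print(len(p),p.min(0),p.max(0),cv2.minAreaRect(p.astype(np.float32)))
k=np.polyfit(p[:,1],p[:,0],1); print(k,np.polyval(k,174),(p[:,0]-np.polyval(k,p[:,1])).std())
```

```text
1149 [ 546.06219197 -296.50544765] [669.41327797 304.87960769] ((596.27001953125, 2.21673583984375), (121.4697036743164, 601.4971313476562), 2.781916856765747)
[-3.89116463e-02  6.44935315e+02] 638.1646883608054 12.607719593881521
```

{"fn": "send_rows", "kwargs": {"linear": [[0.015,0.05,0],[0.03,0.1,0],[0.045,0.15,0],[0.06,0.2,0],[0.075,0.25,0]], "turn": [[0,0,0],[0,0,0],[0,0,0],[0,0,0],[0,0,0]]}}

```text
time_s: 9.95
ee_pos: [409.1, 39.2, 201.3]
orientation: [-0.004, 1.0, 0.0, -0.001]
ft_force: [1.4, -0.2, -0.0]
gripper_width: 84.9
grip_force: 0.0
```

```bash
python3 -c "
from h import *
plan(370,172,200,1.4)"
```

```text
t 9.95 pos [409.1  39.2 201.3] F [ 1.4 -0.2 -0. ] lin [0.0381 0.1331 0.0014] turn [ 0.   -0.08 -0.94] dist 0.138
```

{"fn": "send_rows", "kwargs": {"linear": [[0.013,0.045,0],[0.026,0.09,0],[0.038,0.133,0],[0.038,0.133,0]], "turn": [[0,0,0],[0,0,-1],[0,0,-1],[0,0,-1]]}}

```text
time_s: 10.45
ee_pos: [370.0, 172.3, 201.3]
orientation: [-0.015, 1.0, -0.0, -0.001]
ft_force: [-0.1, 0.4, 0.1]
gripper_width: 85.0
grip_force: 0.0
```

{"fn": "send_rows", "kwargs": {"linear": [[0,0,0.04],[0,0,0.08],[0,0,0.12],[0,0,0.145],[0,0,0.155]], "turn": [[0,0,0],[0,0,0],[0,0,0],[0,0,0],[0,0,0]]}}

```text
time_s: 11.08
ee_pos: [370.4, 169.5, 45.7]
orientation: [-0.013, 1.0, -0.001, -0.001]
ft_force: [-0.1, -0.7, 0.3]
gripper_width: 85.3
grip_force: 0.0
```

Run:
```python
from h import *
im=cv2.imread("pics/t3.png"); f,cx,cy,Rm,t=cam("top")
b=im.astype(int); m=(b[...,2]>150)&(b[...,2]-b[...,0]>25)
v,u=np.nonzero(m); ray=np.stack([(u-cx)/f,(v-cy)/f,np.ones(len(u))],-1)@Rm; o=-Rm.T@t
p=(o-ray*(o[2]/ray[:,2:]))[:,:2]; p=p[(abs(p[:,0]-647+.052*p[:,1])<20)&(abs(p[:,1])<330)]
k=np.polyfit(p[:,1],p[:,0],1); print(len(p),k,np.polyval(k,180),(p[:,0]-np.polyval(k,p[:,1])).std(),p[:,1].min(),p[:,1].max())
plan(400,173,45,1.4)
```

```text
1135 [-5.0532923e-02  6.4645079e+02] 637.3548640944077 5.884976192784984 -296.50544764954026 304.87960768696144
t 11.075 pos [370.4 169.5  45.7] F [-0.1 -0.7  0.3] lin [-0.0296  0.0027  0.0006] turn [-0.06 -0.17  0.04] dist 0.03
```

{"fn": "send_rows", "kwargs": {"linear": [[-0.01,0,0],[-0.02,0.002,0],[-0.032,0.003,0],[-0.046,0.003,0],[-0.06,0.003,0]], "turn": [[0,0,0],[0,0,0],[0,0,0],[0,0,0],[0,0,0]]}}

```text
time_s: 11.7
ee_pos: [432.0, 175.1, 47.5]
orientation: [-0.013, 1.0, 0.0, 0.0]
ft_force: [-3.3, 0.4, 3.1]
gripper_width: 84.8
grip_force: 1.8
```

{"fn": "send_rows", "kwargs": {"linear": [[-0.014,0,0],[-0.028,0,0],[-0.042,0,0],[-0.056,0,0],[-0.07,0,0]], "turn": [[0,0,-0.2],[0,0,-0.4],[0,0,-0.6],[0,0,-0.8],[0,0,-1]]}}

```text
time_s: 12.32
ee_pos: [501.9, 176.8, 47.2]
orientation: [-0.022, 1.0, -0.0, 0.0]
ft_force: [-3.7, -0.6, 2.8]
gripper_width: 85.0
grip_force: 1.9
```

Run:
```python
from h import *
plan(571,178,45,2.6)
blobs(62,80)
```

```text
t 12.325 pos [501.9 176.8  47.2] F [-3.7 -0.6  2.8] lin [-0.0691 -0.0018  0.0022] turn [-0.    0.   -0.11] dist 0.069
[197, 146, 21, 33, 322] [583. 131.] [101.  49.] 21.6 70.8
[312, 191, 46, 41, 1656] [ 423. -214.] [110. 121.] 1.3 70.9
[67, 192, 11, 124, 384] [331. 519.] [338.   5.] 0.1 71.1
[391, 194, 20, 19, 286] [ 439. -403.] [52. 51.] 22.2 70.4
[459, 252, 37, 84, 289] [ 185. -583.] [223.  34.] 8.9 70.9
```

{"fn": "send_rows", "kwargs": {"linear": [[-0.014,0,0],[-0.028,0,0],[-0.04,0,0],[-0.05,0,0],[-0.056,0,0]], "turn": [[0,0,0],[0,0,0],[0,0,0],[0,0,0],[0,0,0]]}}

```text
time_s: 13.0
ee_pos: [557.3, 179.2, 47.2]
orientation: [-0.022, 1.0, -0.0, -0.0]
ft_force: [-1.3, -0.1, -0.8]
gripper_width: 84.8
grip_force: 0.7
```

Run:
```python
from h import *
plan(571,178,45,2.6)
im,d=vision.grab_frame("scene"); P=cloud("scene",d)
m=(d>0)&(P[...,2]>12)&(P[...,2]<60)&(abs(P[...,1]-178)<55)&(P[...,0]>600)&(P[...,0]<720)
q=P[m]; k=np.polyfit(q[:,1],q[:,0],1); print(len(q),k,np.polyval(k,178),(q[:,0]-np.polyval(k,q[:,1])).std())
```

```text
t 13.0 pos [557.3 179.2  47.2] F [-1.3 -0.1 -0.8] lin [-0.0136 -0.0018  0.0022] turn [-0.   -0.   -0.13] dist 0.014
618 [-4.12002091e-02  6.87229546e+02] 679.8959087795545 1.5818055807074871
```

{"fn": "send_rows", "kwargs": {"linear": [[-0.004,0,0],[-0.008,0,0],[-0.0105,0,0],[-0.0125,0,0],[-0.0125,0,0]], "turn": [[0,0,0],[0,0,0],[0,0,0],[0,0,0],[0,0,0]]}}

```text
time_s: 13.68
ee_pos: [569.6, 179.8, 47.4]
orientation: [-0.022, 1.0, 0.0, 0.0]
ft_force: [-0.1, -0.6, -0.1]
gripper_width: 85.0
grip_force: 0.0
```

{"fn": "send_rows", "kwargs": {"linear": [[0.01,0,0],[0.03,0,0],[0.06,0,0],[0.06,0,-0.05],[0.06,0,-0.1]], "turn": [[0,0,0],[0,0,0],[0,0,0],[0,0,0],[0,0,0]]}}

```text
time_s: 14.3
ee_pos: [508.4, 177.1, 148.5]
orientation: [-0.022, 1.0, -0.0, -0.0]
ft_force: [0.8, -0.4, 0.8]
gripper_width: 84.8
grip_force: 0.0
```

{"fn": "send_rows", "kwargs": {"linear": [[0.04,0,-0.03],[0.08,0,-0.06],[0.12,0,-0.1],[0.15,0,-0.12],[0.15,0,-0.12]], "turn": [[0,0,0],[0,0,0],[0,0,0],[0,0,0],[0,0,0]]}}

```text
time_s: 14.92
ee_pos: [358.4, 170.8, 268.8]
orientation: [-0.022, 1.0, 0.001, 0.002]
ft_force: [-0.4, -0.5, -1.0]
gripper_width: 85.2
grip_force: 0.0
```

Run:
```python
from h import *
plan(571,178,45,2.6)
im,d=vision.grab_frame("scene"); P=cloud("scene",d)
m=(d>0)&(P[...,2]>12)&(P[...,2]<60)&(abs(P[...,1]-178)<55)&(P[...,0]>600)&(P[...,0]<720)
q=P[m]; k=np.polyfit(q[:,1],q[:,0],1); print(len(q),k,np.polyval(k,178))
t=blobs(62,80)
cv2.imwrite("pics/end.png",np.vstack([cv2.resize(im[110:270,110:410],(600,320)),cv2.resize(t[110:250,80:440],(600,233))]))
```

```text
t 14.925 pos [358.4 170.8 268.8] F [-0.4 -0.5 -1. ] lin [-0.2118 -0.0025  0.2246] turn [ 0.07  0.22 -0.07] dist 0.309
619 [-4.43356666e-02  7.00093118e+02] 692.2013689268485
[174, 124, 43, 40, 1499] [635. 180.] [112. 120.] 2.9 70.8
[476, 165, 27, 30, 216] [ 500. -659.] [81. 58.] 0.0 74.3
[312, 191, 46, 41, 1657] [ 423. -215.] [110. 122.] 1.3 70.8
[67, 192, 11, 124, 380] [331. 520.] [  5. 338.] 90.0 71.3
[391, 194, 20, 19, 288] [ 439. -403.] [51. 52.] 37.9 70.7
[459, 253, 38, 83, 288] [ 184. -583.] [221.  26.] 10.9 71.1
```

View pics/end.png

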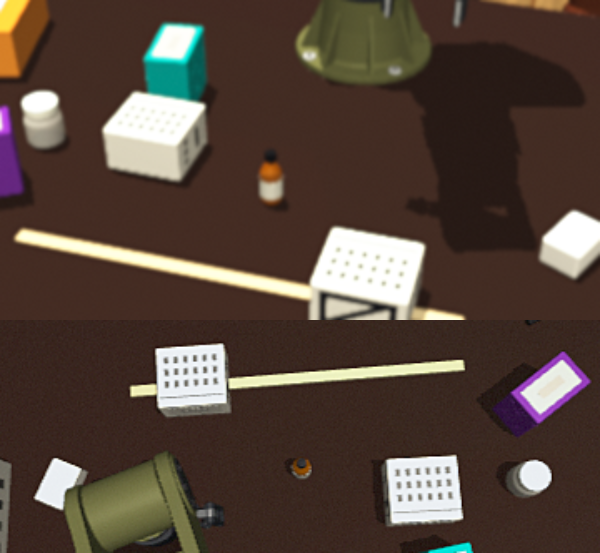

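The stamped crate's centre measures (635–637, 180) and the tape is at x = 637 there, so it straddles the line. The blank crate lies well short of it, the bystanders are untouched and the arm is clear.

```bash
python3 -c "
from h import *
print(ticket.hand_in())"
```

```text
the job is handed in; nothing more can be done
None
```

Job handed in at about 15 s: both crates lie on their front faces, the stamped (left) one is centred on the tape to within about 2 mm, the plain one is well short of it, and the bottle, soap and jar look undisturbed.

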